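# Seat the tube carrier in the bead mill and hold it down

### The job

Open the dust shutter of the bead mill by swinging its black-gripped sprung lever to the stop, then let the lever spring back. Then take the blue-gripped tube carrier from its grey parking block, turn it until its cross-shaped splines mesh with the socket of the mill's hub, and slide it fully home, flange flush on the hub, against the ejector spring. Finish while still gripping the carrier and pressing it home, because the spring lifts it if you let go; leave the amber bottle, the beaker and the petri dish where they stand.

Things in the scene. Friction and masses are not known exactly. Their poses are not given: they have to be found in the camera images.
- lever_grip (a point): Middle of the lever's upright black round grip (16 mm thick, from 26 mm below this point to 22 mm above it; top of the lever's steel arm 28 mm below). 75 mm from lever_pivot horizontally, 122 mm above the bench; goes round lever_pivot on a level arc.
- lever_pivot (a point): Fixed point on the vertical axis of lever and shutter, as high as lever_grip; the pivot pin ends 19 mm below it. Axes are the mill's (white housing 130 x 200 x 40 mm, fixed to the bench): z up, front to -x. At rest the lever points from here to the mill's -y and swings towards its -x (clockwise from above). The hub axis is 72 mm from here to the mill's +y.
- lever (a joint): Angle of the sprung lever: 0 at rest, 1.3 rad at its stop. The spring pulls it back to 0 with 1 N (at rest) to about 5 N (at the stop, with the shutter's friction) at the grip. It pushes the shutter open as it goes; the shutter does not come back with it.
- shutter (a joint): Angle of the flat orange dust shutter (disc 54 mm across, 77 to 80 mm above the bench): 0 covers the hub, about 1.3 rad fully open, turned aside over the mill's far (+x) edge; stays where it is left.
- hub_mouth (a point): Centre of the socket's mouth in the flat top of the round aluminium hub (54 mm across, top 74 mm above the bench, brass between the slots). The socket is a cross of two slots, 10 mm wide, 34 mm long, along this frame's x and y; z up. Any quarter turn fits. The hub is stiff to turn (0.6 N m) and stands at a new angle each time. The shutter covers it at first.
- ejector (a joint): How far the red sprung ejector pin in the socket is pushed down: 0 free (its top 14 mm below the mouth), 0.010 m when the carrier is fully home. Spring force 6 N at first touch, 10 N when home; more than the carrier's weight.
- carrier_grip (a point): Grasp point on the tube carrier (loose, 130 to 210 g): on its axis, in its blue square grip (26 x 26 mm, faces along this frame's x and y, from 30 mm below to 22 mm above this point); z up. Flange underside 36 mm below this point, so home in the hub it is 36 mm above hub_mouth. At first the carrier stands in the parking block at any angle.
- park_mid (a point): Middle of the top of the fixed grey parking block (76 x 76 x 32 mm) with a round 37 mm hole through it; the carrier's flange rests on its top.
- amber_bottle: Brown bottle with black cap, 62 x 62 x 135 mm, stands behind the mill; bystander. Origin at the centre of its foot.
- glass_beaker: Clear beaker, 71 mm wide, 93 mm tall, stands beyond the parking block; bystander. Origin at the centre of its foot.
- dish: Petri dish, 59 mm wide, 14 mm tall, near the bench's front edge; bystander. Origin at the centre of its foot.
- carrier_flange (a point): Centre of the underside of the carrier's round aluminium flange (60 mm across, 6 mm thick), frame as carrier_grip. Below it the steel stem, a cross 24 mm long: two ribs, 8 mm wide and 32 mm long, along x and y; the last 3 mm narrowed by 1 mm a side.
There are look-alikes about, which are no part of the job. Of the things that look like the part that bears lever_grip, the largest one is meant.

How it is judged:
On the way, in this order (a step that is already met when the one before it is completed fails the run):
1. the lever is swung to its stop while the carrier is still parked (value of joint lever above 1.2 rad and horizontal distance between carrier_grip and park_mid below 0.02 m), for 0.1 s.
2. the lever has sprung back and the shutter stays open (value of joint lever below 0.1 rad and value of joint shutter above 1 rad), for 0.2 s.
At the end, for the whole second after the job is handed in: The carrier stands upright in the hub with its splines meshed, flange within 2.5 mm of the hub's top and on its axis within 5 mm, the ejector pressed down at least 7.2 mm, the gripper's fingers still on the carrier; lever back at rest (under 0.1 rad), shutter open (over 1.0 rad) (all of step 2 and horizontal distance between carrier_grip and hub_mouth below 0.005 m and z of carrier_grip in the frame of hub_mouth below 0.0385 m and angle between carrier_grip's own z axis and vertical below 0.1 rad and (angle between the x axis of carrier_grip and the x axis of hub_mouth, either way round below 0.2 rad or angle between the x axis of carrier_grip and the y axis of hub_mouth, either way round below 0.2 rad) and value of joint ejector above 0.0072 m and contact force between the fingers and carrier above 2 N); the arm keeps its last pose, push and grip.
It fails at once if the amber bottle, the beaker or the petri dish is moved by more than 3 cm (distance of any of amber_bottle, glass_beaker, dish from where it was at the start of the episode above 0.03 m).
It also fails if it takes over 51 s, if anything falls off the work surface, if the arm or the gripper's body presses on something with over 40 N, if the wrist force passes 120 N, or if a joint passes its speed limit or range.

### The arm

A 7-joint arm with a two-finger parallel gripper is mounted at the origin on a cart in front of the work surface, level with it; the furniture and walls round the work are solid. World frame = base frame: x ahead of the robot, y to its left, z up, the work surface at z = 0. Lengths are in m, angles in rad, forces in N, time in s.
With the tool pointing down it reaches from about 0.425 to 0.95 m from the base axis. Payload 4.7 kg.
Tool frame: the origin (TCP) lies midway between the tips of the shut fingers; the grasp point (between the pads) lies 19 mm behind it; z points along the fingers, y is the line along which they close (so a half turn about z gives the same grasp; the last joint's range is limited). The gripper opens to 87 mm and grips with 3 to 60 N. Pads are 19 mm wide; open, the fingers measure 117 mm over their backs; the gripper's body (75 mm by 190 mm) begins 51 mm behind the grasp point.
Start: joints at [-0.029, 0.469, -0.049, 1.532, 0.024, 1.141, -0.082], TCP at [0.675, 0, 0.223] pointing down, gripper open.
Joint ranges: [-2.59, 2.59], [-0.33, 1.99], [-1.39, 1.29], [0.1, 2.45], [-1.04, 4.18], [0.21, 1.99], [-2.66, 2.66]. Speed limits (rad/s): [2.57, 2.57, 3.14, 3.14, 3.14, 3.14, 3.14].

### API

Orientations are given as a 3x3 rotation matrix whose columns are the frame's x, y, z axes.
In Python, from workcell import env gives the robot as it stands. The module is installed in compiled form; this text tells all that it offers.
- The arm moves only by the tool arm_command, never from a script. Its argument "rows" is a list of rows, each a list of 5 numbers: the finger opening in cm, from 0 to 8.7, then the shift along the tool's x, y, z in cm, then the turn about the tool's z in rad. A call has 1 to 12 rows; each row is the pose to reach, as a shift and turn from the pose commanded when the call began, along the tool's axes at that moment; what a row does not reach only later rows make up. A row lasts 1/10 s, in which the tool goes at most 50 mm and 8.59 degrees, less where a joint would pass 70% of its speed; a pose out of reach is approached as far as the arm can. A call with a gripper value outside its range is refused whole. The fingers move at their own pace and stop on an object; "grip_force" is the grip in N (left out, the last holds). Time passes only in rows, so rows that repeat a pose let the fingers close. It gives the time, the measured TCP pose, the force, the opening and the grip force at its end, in the units of the state.
- env.read_state(): the state, without advancing time (a new reading comes with each control period).
- env.snapshot(name): name is "scene" or "side" or "wrist"; returns a dict with "image" (420x560x3 uint8, red, green, blue), "intrinsics" (3x3 intrinsics, pixels), "R" (3x3) and "t" (3): a world point X has camera coordinates R X + t. Camera axes: x right, y down, z forward; pixel columns grow to the right and rows downward; lengths in m; the calibration is good to about 2 mm. A picture is of the moment at which its call begins. There is no depth.
- env.hand_in(): hands the job in; it is judged then, once.
The state is a dict: "t": time; "q": joint angles; "qd": joint speeds; "joint_torque": joint torques, N m; "position": TCP position; "ee_rot": TCP orientation; "wrist_force": force on the tool from outside, world axes, zero at the start; "ft_torque": the same for the moment, N m; "gripper_width": finger opening in m; "finger_force": force on a finger pad.
Only numpy, scipy, OpenCV 4.12 (cv2) and the standard library are available. Lean on these libraries where they do the work, as an engineer would, in place of code of your own. Each camera call takes 0.05 s, during which the arm holds its last target. There are 200 camera calls.

## Working session

There is one attempt and no reset: what is moved stays moved. The work goes in short steps, Python scripts to look and compute and a tool call to move; the robot and the scene stay as the last step left them, time stands still between calls to the robot, and variables do not carry over. Pictures are saved under pics/ and viewed, at most 10 in all, crops included, and the job is handed in when it is done.

Besides the shell and the picture viewer there is one more tool, called as name(argument=value, ...), one argument or row to a line, values as JSON. arm_command: Moves the arm, as the interface text tells. Its arguments: {"type":"object","properties":{"rows":{"type":"array"},"grip_force":{"type":"number"}},"required":["rows"]}

```bash
mkdir -p pics
cat > h.py <<'E'
import numpy as np, cv2
from workcell import env
def snap(n,f=None):
    s=env.snapshot(n)
    if f: cv2.imwrite(f'pics/{f}.png',cv2.cvtColor(s['image'],cv2.COLOR_RGB2BGR))
    return s
def ray(s,u,v):
    d=s['R'].T@np.linalg.inv(s['intrinsics'])@np.array([u,v,1.]); return -s['R'].T@s['t'],d
def onz(s,u,v,z):
    c,d=ray(s,u,v); return c+d*(z-c[2])/d[2]
def proj(s,X):
    p=s['intrinsics']@(s['R']@np.array(X,float)+s['t']); return p[:2]/p[2]
def tri(s1,p1,s2,p2):
    (a,d),(b,e)=ray(s1,*p1),ray(s2,*p2)
    k=np.linalg.lstsq(np.c_[d,-e],b-a,rcond=None)[0]; P,Q=a+k[0]*d,b+k[1]*e
    return (P+Q)/2,np.linalg.norm(P-Q)
E
python3 - <<'E'
from h import *
ims=[]
import pickle
S={n:snap(n,n+'0') for n in('scene','side','wrist')}
pickle.dump(S,open('S0.pkl','wb'))
for n in S: s=S[n]; print(n,-s['R'].T@s['t'],s['R'][2])
st=env.read_state();print(st['t'],st['position'],st['ee_rot'],st['wrist_force'])
E
```

```text
scene [-0.57964552  0.41058006  0.96907022] [ 0.72873891 -0.37873726 -0.57052405]
side [-0.06195579  0.79642138  0.60919176] [ 0.51378353 -0.75992525 -0.39817096]
wrist [0.67418008 0.08336486 0.38534596] [-3.91937960e-04 -2.98008192e-01 -9.54563232e-01]
0.15 [6.74565219e-01 1.30625178e-05 2.21757284e-01] [[ 4.04293769e-07  9.99998965e-01 -1.43861429e-03]
 [ 9.99999999e-01 -4.82140540e-07 -5.41119840e-05]
 [-5.41126216e-05 -1.43861426e-03 -9.99998964e-01]] [-0.30528733  0.28145945  0.93410434]
```

View pics/scene0.png

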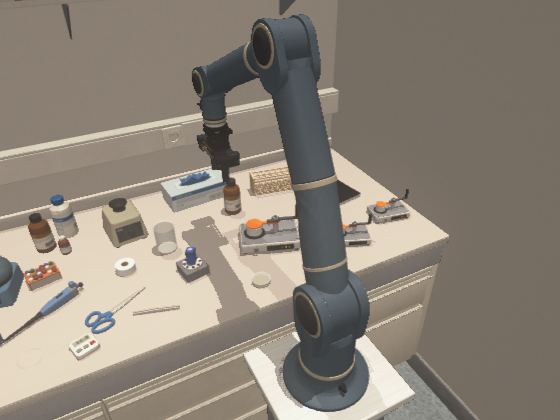

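View pics/side0.png

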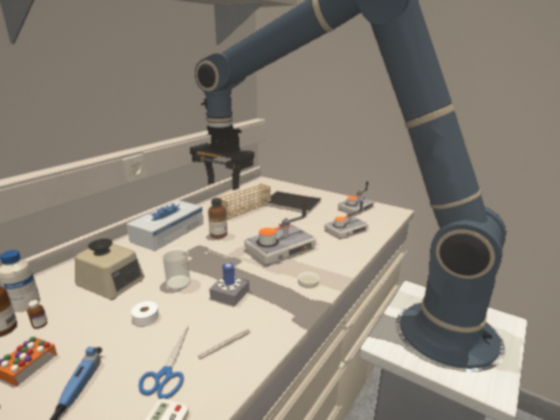

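View pics/wrist0.png

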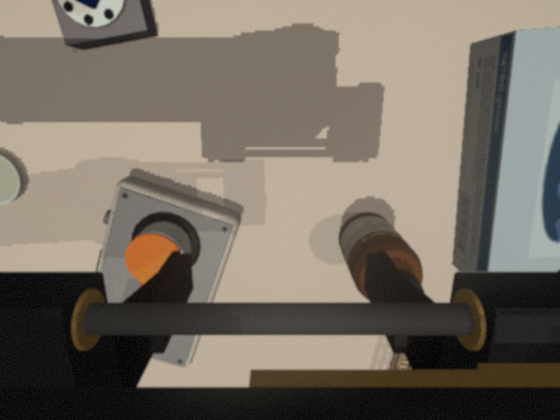

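The mill meant is the large one (scene ~270,235; side ~280,242; wrist ~170,260), with orange shutter and lever beside it. The carrier is at scene (192,260), side (229,280), and partly in the wrist view at top left.

Run:
```python
from h import *
import pickle
S=pickle.load(open('S0.pkl','rb'))
def blobs(n,lo,hi,amin):
    hsv=cv2.cvtColor(S[n]['image'],cv2.COLOR_RGB2HSV); m=cv2.inRange(hsv,lo,hi)
    k,l,st,c=cv2.connectedComponentsWithStats(m)
    return [(c[i].round(1),st[i]) for i in range(1,k) if st[i,4]>amin]
for n in S:
    print(n,'orange')
    for c,s in blobs(n,(5,180,120),(16,255,255),30): print(c,s,onz(S[n],*c,.08).round(4))
    print(n,'blue')
    for c,s in blobs(n,(105,120,40),(130,255,255),30): print(c,s,onz(S[n],*c,.075).round(4))
a=cv2.cvtColor(S['scene']['image'],cv2.COLOR_RGB2BGR)[175:295,165:315]
b=cv2.cvtColor(S['side']['image'],cv2.COLOR_RGB2BGR)[190:310,200:350]
z=[cv2.resize(i,None,fx=5,fy=5,interpolation=cv2.INTER_CUBIC) for i in(a,b)]
cv2.imwrite('pics/a.png',z[0]);cv2.imwrite('pics/b.png',z[1])
```

```text
scene orange
[254.4 223.4] [247 220  20   8 105] [ 0.5537 -0.0623  0.08  ]
scene blue
[ 55.3 197.9] [ 51 196  11   6  38] [1.0464 0.5105 0.075 ]
side orange
[267.2 231.1] [261 229  14   5  55] [ 0.5563 -0.0579  0.08  ]
[ 34.8 351.6] [ 31 340   9  21  76] [0.622 0.598 0.08 ]
[ 49.5 348.1] [ 45 345   9   8  43] [0.6084 0.5778 0.08  ]
[  7.8 372.5] [  0 355  16  29 198] [0.6092 0.6493 0.08  ]
side blue
[  9.5 256.5] [  0 251  19  12 173] [1.0533 0.46   0.075 ]
[160.8 380.9] [140 368  42  29 252] [0.3773 0.5074 0.075 ]
wrist orange
[148.1 255.4] [ 127  235   50   50 1555] [ 0.5526 -0.0557  0.08  ]
wrist blue
[89.6  2.1] [79  0 19  7 80] [0.5284 0.1549 0.075 ]
```

View pics/a.png

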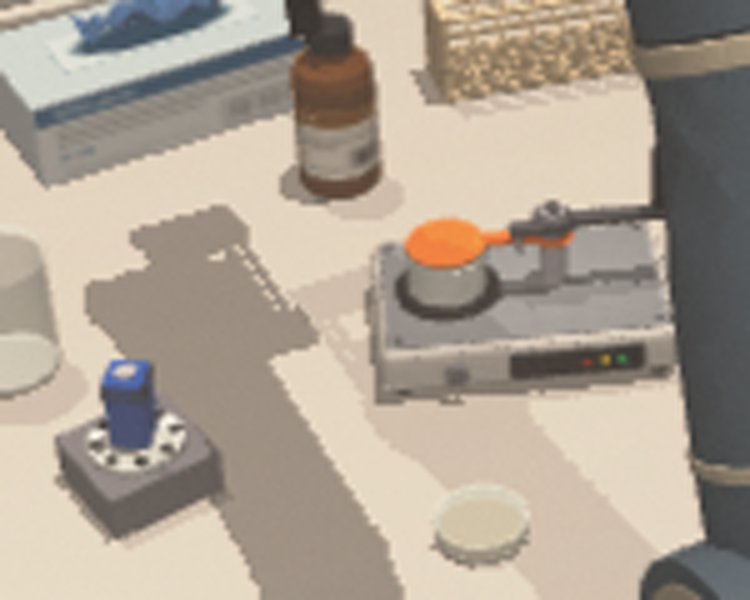

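View pics/b.png

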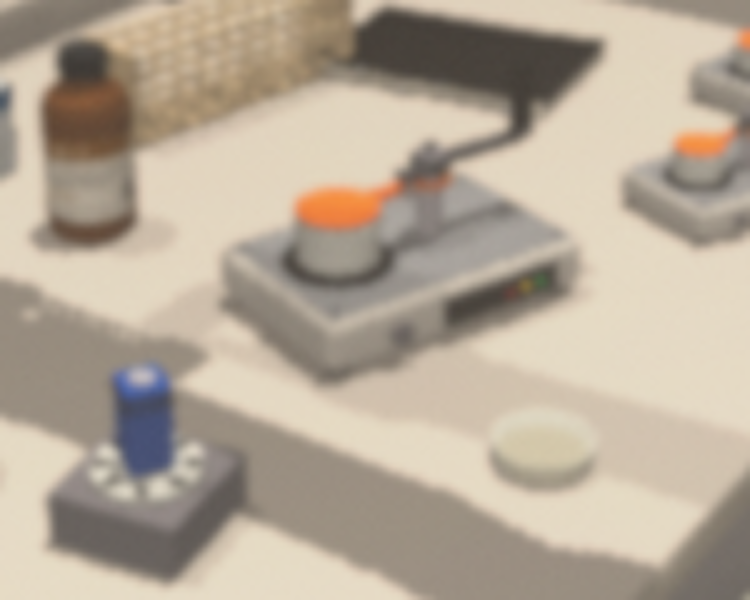

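Scene crop: pivot pin at px (275,217.4), carrier top (190.6,249); lever grip is hidden behind the arm. Side crop: pivot pin (285.6,222), lever grip mid about (304.4,211), carrier top (228.2,265.2).

Run:
```python
from h import *
import pickle
S=pickle.load(open('S0.pkl','rb'))
sc,sd,w=S['scene'],S['side'],S['wrist']
print('carrier top z.09',onz(sc,190.6,249,.09),onz(sd,228.2,265.2,.09))
piv=[onz(sc,275,217.4,.1),onz(sd,285.6,222,.1)];print('pivot',piv)
print('grip',onz(sd,304.4,211,.122))
P=[onz(w,*p,.04)[:2] for p in((128,180),(240,217),(184,362))]
print(P,np.linalg.norm(P[0]-P[1]),np.linalg.norm(P[1]-P[2]))
for a,b in((0,1),(2,1)): d=P[b]-P[a]; print(np.arctan2(d[1],d[0]))
# long left/right edges by wrist; hub circle
print('bottle',onz(sd,217.5,236,0),'beaker',onz(sd,177,283,0),'dish',onz(sd,309,281,0))
h=np.array([.5545,-.057])
for t in np.arange(-.6,.1,.1):
    p=h-.072*np.array([-np.sin(t),np.cos(t)]); g=h-.147*np.array([-np.sin(t),np.cos(t)]); print(round(t,1),p.round(4),g.round(4),proj(sc,[*p,.1]).round(1),proj(sd,[*p,.1]).round(1),'grip',proj(sd,[*g,.122]).round(1))
```

```text
carrier top z.09 [0.51153441 0.17021426 0.09      ] [0.51345751 0.173337   0.09      ]
pivot [array([ 0.52685524, -0.12599813,  0.1       ]), array([ 0.52243603, -0.10992623,  0.1       ])]
grip [ 0.49264997 -0.1739122   0.122     ]
[array([0.52555093, 0.00726903]), array([ 0.63507   , -0.03109526]), array([ 0.56405634, -0.20985201])] 0.11604414662077703 0.19234582077688483
-0.3369401464498244
1.1926506514060766
bottle [ 0.7697841  -0.05849435  0.        ] beaker [0.66907161 0.21678103 0.        ] dish [3.70588139e-01 2.77055295e-04 0.00000000e+00]
-0.6 [ 0.5138 -0.1164] [ 0.4715 -0.1783] [274.2 220.2] [289.  221.9] grip [310.8 212.1]
-0.5 [ 0.52   -0.1202] [ 0.484 -0.186] [274.4 218.9] [288. 221.] grip [308.6 210.4]
-0.4 [ 0.5265 -0.1233] [ 0.4973 -0.1924] [274.3 217.7] [286.8 220.2] grip [306.1 208.8]
-0.3 [ 0.5332 -0.1258] [ 0.5111 -0.1974] [274.1 216.4] [285.5 219.4] grip [303.2 207.3]
-0.2 [ 0.5402 -0.1276] [ 0.5253 -0.2011] [273.6 215.2] [284.  218.7] grip [300. 206.]
-0.1 [ 0.5473 -0.1286] [ 0.5398 -0.2033] [273.  214.1] [282.3 218.1] grip [296.6 204.9]
-0.0 [ 0.5545 -0.129 ] [ 0.5545 -0.204 ] [272.1 213. ] [280.5 217.5] grip [293.  203.8]
```

arm_command(
  rows=[
    [8.7,-4,-1.5,-1,0],
    [8.7,-8,-3,-2,0],
    [8.7,-12,-4.5,-3,0],
    [8.7,-16,-6,-3,0],
    [8.7,-17.5,-6,-3,0],
    [8.7,-17.5,-6,-3,0],
    [8.7,-17.5,-6,-3,0],
  ],
)

```text
t: 0.85
position: [0.6154, -0.1732, 0.2521]
ee_rot: [[-0.001, 1.0, -0.0], [1.0, 0.001, 0.002], [0.002, -0.0, -1.0]]
wrist_force: [0.6, 1.7, 0.7]
gripper_width: 0.0866
finger_force: 0.0
```

Run:
```python
from h import *
import pickle
S={n:snap(n,n+'1') for n in('scene','side','wrist')}
pickle.dump(S,open('S1.pkl','wb'))
```

```text
(no output)
```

View pics/wrist1.png

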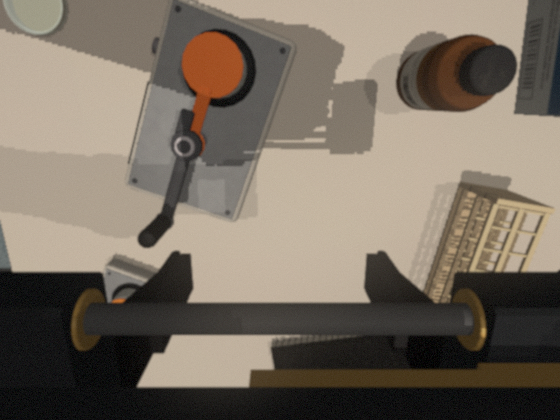

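Wrist view shows the whole mill: shutter disc (213,65), pivot pin (185,146), lever grip top (149,240), bottle beyond it at (460,75).

Run:
```python
from h import *
import pickle
w=pickle.load(open('S1.pkl','rb'))['wrist']
m=cv2.inRange(cv2.cvtColor(w['image'],cv2.COLOR_RGB2HSV),(3,150,80),(16,255,255)); m[:, 300:]=0; m[95:]=0
c=max(cv2.findContours(m,0,1)[0],key=cv2.contourArea); (u,v),r=cv2.minEnclosingCircle(c); print(u,v,r)
H=onz(w,u,v,.08)[:2]; P=onz(w,185,146,.103)[:2]; G=onz(w,149,239,.144)[:2]
scr=[onz(w,*p,.04)[:2] for p in((178,8),(284,50),(133,181),(230,212))]
print('hub',H,'piv',P,'grip',G,np.linalg.norm(H-P),np.linalg.norm(P-G))
for d in (H-P,P-G,scr[0]-scr[2],scr[1]-scr[3]): print(np.arctan2(d[1],d[0])-np.pi/2)
for a in ((1,0),(3,2)):
  d=scr[a[0]]-scr[a[1]];print(np.arctan2(d[1],d[0]))
S=pickle.load(open('S1.pkl','rb'))
for n in('scene','side'): print(n,proj(S[n],[*H,.08]),proj(S[n],[*P,.103]))
```

```text
211.62120056152344 64.49951171875 33.38124084472656
hub [ 0.55672468 -0.0593443 ] piv [ 0.53423891 -0.12735387] grip [ 0.50987522 -0.19794804] 0.07163037371863559 0.07468016741315624
-0.31931252680551125
-0.3323236439062647
-0.354149153147834
-0.3388353358247391
-0.34335275136936355
-0.32250405272424676
scene [253.20148887 223.17642706] [274.35314852 215.42005693]
side [267.35586861 230.89294205] [285.49612755 218.3216104 ]
```

arm_command(
  rows=[
    [8.7,-0.8,-4,0,0.12],
    [6,-1.6,-8,0,0.24],
    [5,-2.5,-10.5,0,0.33],
    [5,-2.5,-10.5,0,0.33],
    [5,-2.5,-10.5,4,0.33],
    [5,-2.5,-10.5,8,0.33],
    [4,-2.5,-10.5,12,0.33],
    [4,-2.5,-10.5,14.5,0.33],
    [4,-2.5,-10.5,14.5,0.33],
    [4,-2.5,-10.5,14.5,0.33],
  ],
)

```text
t: 2.0
position: [0.5114, -0.199, 0.1078]
ee_rot: [[0.322, 0.947, 0.001], [0.947, -0.322, 0.0], [0.001, 0.0, -1.0]]
wrist_force: [0.5, -0.1, 0.5]
gripper_width: 0.04
finger_force: 0.0
```

Run:
```python
from h import *
snap('wrist','wrist2')
# arc rows: shifts in tool axes at start (yaw -0.33): tool x = (sin.33.., ) 
s=env.read_state(); R=s['ee_rot']; p=s['position']; print(p,R.round(3),s['wrist_force'])
P=np.array([.5342,-.1274]); 
for k in range(0,11):
    a=-np.pi/2-.333-.14*k
    g=np.array([*(P+.075*np.array([np.cos(a),np.sin(a)])),.107]); print(k,(R.T@(g-p)*100).round(1),round(.14*k,2))
```

```text
[ 0.51189665 -0.19946791  0.10877406] [[ 0.322  0.947  0.003]
 [ 0.947 -0.322 -0.   ]
 [ 0.001  0.003 -1.   ]] [ 0.18282438 -0.42289595 -0.43620292]
0 [ 0.  -0.2  0.2] 0.0
1 [ 0.1 -1.3  0.2] 0.14
2 [ 0.3 -2.3  0.2] 0.28
3 [ 0.7 -3.3  0.2] 0.42
4 [ 1.2 -4.2  0.2] 0.56
5 [ 1.8 -5.1  0.2] 0.7
6 [ 2.6 -5.8  0.2] 0.84
7 [ 3.4 -6.5  0.2] 0.98
8 [ 4.3 -7.   0.2] 1.12
9 [ 5.3 -7.4  0.2] 1.26
10 [ 6.3 -7.6  0.2] 1.4
```

View pics/wrist2.png

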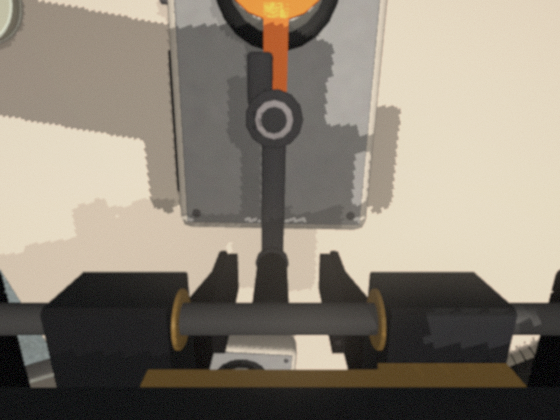

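The lever grip (272,262) stands between the fingers, the arm aligned with the image vertical. Now the swing.

arm_command(
  rows=[
    [2.4,0,0,0,0],
    [2.4,0.1,-1.3,0,0.14],
    [2.4,0.3,-2.3,0,0.28],
    [2.4,0.7,-3.3,0,0.42],
    [2.4,1.2,-4.2,0,0.56],
    [2.4,1.8,-5.1,0,0.7],
    [2.4,2.6,-5.8,0,0.84],
    [2.4,3.4,-6.5,0,0.98],
    [2.4,4.3,-7.0,0,1.12],
    [2.4,5.3,-7.4,0,1.26],
    [2.4,5.7,-7.5,0,1.32],
    [2.4,6.0,-7.5,0,1.36],
  ],
)

```text
t: 3.25
position: [0.4588, -0.1207, 0.1093]
ee_rot: [[0.993, -0.121, 0.002], [-0.121, -0.993, -0.002], [0.003, 0.002, -1.0]]
wrist_force: [-3.5, -6.2, 3.3]
gripper_width: 0.0241
finger_force: 2.9
```

Run:
```python
from h import *
snap('wrist','wrist3')
s=env.read_state(); R=s['ee_rot']; p=s['position']; print(p,R.round(3),s['wrist_force'],s['finger_force'],s['q'])
P=np.array([.5342,-.1274]); 
for k in (1.4,1.45,1.5): 
    a=-np.pi/2-.333-k
    g=np.array([*(P+.075*np.array([np.cos(a),np.sin(a)])),.107]); print(k,(R.T@(g-p)*100).round(2))
```

```text
[ 0.45890086 -0.1203958   0.10928508] [[ 0.993 -0.122  0.002]
 [-0.122 -0.993 -0.002]
 [ 0.002  0.002 -1.   ]] [-3.05780797 -5.72334105  3.6155448 ] 2.744470430770889 [-0.12729238  0.29550571  0.35044493  2.13072317 -0.14725701  0.73535131
 -1.37458615]
1.4 [ 0.06 -0.52  0.23]
1.45 [ 0.09 -0.9   0.23]
1.5 [ 0.13 -1.27  0.23]
```

View pics/wrist3.png

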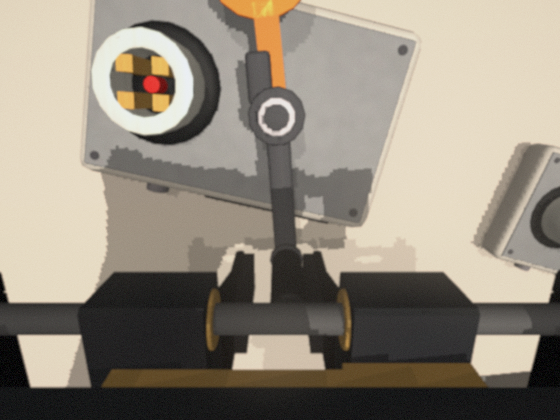

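Hub is exposed (socket centre ~(147,82), red pin), the shutter turned aside at the top, lever against the right finger. I press a bit further to be sure of the stop.

arm_command(
  rows=[
    [2.4,0,-0.4,0,0.03],
    [2.4,0,-0.7,0,0.06],
    [2.4,0,-0.7,0,0.06],
    [2.4,0,-0.7,0,0.06],
  ],
)

```text
t: 3.7
position: [0.4595, -0.1181, 0.1093]
ee_rot: [[0.983, -0.181, 0.003], [-0.181, -0.983, -0.007], [0.005, 0.006, -1.0]]
wrist_force: [-2.4, -13.9, 0.9]
gripper_width: 0.0241
finger_force: 7.1
```

Run:
```python
from h import *
w=snap('wrist','wrist4')
s=env.read_state(); R=s['ee_rot']; p=s['position']; print(s['t'],p,R.round(3),s['wrist_force'],s['finger_force'])
P=np.array([.5342,-.1274]); a=np.arctan2(*(p[:2]-P)[::-1]); print('tcp angle swung',(-np.pi/2-.333-a)%(2*np.pi))
hsv=cv2.cvtColor(w['image'],cv2.COLOR_RGB2HSV)
m=cv2.inRange(hsv,(0,180,90),(3,255,255))|cv2.inRange(hsv,(174,180,90),(180,255,255))
k,l,st,c=cv2.connectedComponentsWithStats(m); i=1+np.argmax(st[1:,4]); print('pin',c[i],st[i],onz(w,*c[i],.06))
m=cv2.inRange(hsv,(0,0,190),(180,70,255)); m[170:]=0; m[:,230:]=0;
cs=max(cv2.findContours(m,0,1)[0],key=cv2.contourArea); e=cv2.minEnclosingCircle(cs); print('hub',e,onz(w,*e[0],.074))
b=cv2.inRange(hsv,(12,120,90),(28,255,255)); b[170:]=0; b[:,230:]=0
q=cv2.findNonZero(b); 
W=np.array([onz(w,*x,.074)[:2] for x in q[:,0].astype(float)]).astype(np.float32); r=cv2.minAreaRect(W*1000); print('brass',len(q),r)
```

```text
3.75 [ 0.45956497 -0.11810029  0.10931878] [[ 0.983 -0.182  0.003]
 [-0.181 -0.983 -0.007]
 [ 0.005  0.006 -1.   ]] [ -2.16478786 -12.8319085    0.67572634] 7.091347365640104
tcp angle swung 1.3617598557219175
pin [149.86809816  93.04601227] [139  85  24  17 326] [ 0.55679125 -0.06123815  0.06      ]
hub ((75.82447052001953, 84.5), 113.532470703125) [ 0.56675499 -0.02878185  0.074     ]
brass 1896 ((565.4576416015625, -82.52267456054688), (33.312923431396484, 81.41920471191406), 19.959718704223633)
```

Run:
```python
from h import *
s=env.read_state(); R=s['ee_rot']; p=s['position']+R@[0,-.0045,0]
P=np.array([.5342,-.1274])
for k in np.arange(1.3,-.05,-.13):
    a=-np.pi/2-.333-k
    g=np.array([*(P+.075*np.array([np.cos(a),np.sin(a)])),p[2]]); print((R.T@(g-p)*100).round(1)[:2],round(k-1.42,2))
```

```text
[0.1 0.9] -0.12
[0.2 1.9] -0.25
[0.5 2.8] -0.38
[1.  3.7] -0.51
[1.5 4.5] -0.64
[2.1 5.2] -0.77
[2.8 5.9] -0.9
[3.6 6.4] -1.03
[4.5 6.9] -1.16
[5.4 7.2] -1.29
[6.4 7.4] -1.42
```

arm_command(
  rows=[
    [2.4,0.1,0.9,0,-0.12],
    [2.6,0.2,1.9,0,-0.25],
    [2.6,0.5,2.8,0,-0.38],
    [2.6,1.0,3.7,0,-0.51],
    [2.6,1.5,4.5,0,-0.64],
    [2.6,2.1,5.2,0,-0.77],
    [2.8,2.8,5.9,0,-0.9],
    [3.2,3.6,6.4,0,-1.03],
    [3.6,4.5,6.9,0,-1.16],
    [4,5.4,7.2,0,-1.29],
    [4.5,6.4,7.4,0,-1.42],
    [5,6.4,7.4,0,-1.42],
  ],
)

```text
t: 4.95
position: [0.5113, -0.1969, 0.1092]
ee_rot: [[0.324, 0.946, 0.004], [0.946, -0.324, -0.001], [0.001, 0.004, -1.0]]
wrist_force: [-0.1, -0.2, -0.4]
gripper_width: 0.0461
finger_force: 0.0
```

arm_command(
  rows=[
    [5,0,0,0,0],
    [5,0,0,0,0],
    [5,0,0,-4,0],
    [6,0,0,-8,0],
    [7,0,0,-12,0],
    [8.7,0,0,-14,0],
  ],
)

```text
t: 5.55
position: [0.5102, -0.1963, 0.2515]
ee_rot: [[0.325, 0.946, 0.006], [0.946, -0.325, -0.001], [0.0, 0.006, -1.0]]
wrist_force: [0.9, -0.2, 1.1]
gripper_width: 0.0663
finger_force: 0.0
```

Run:
```python
from h import *
s=env.read_state(); R=s['ee_rot']; p=s['position'];print(s['t'],p,R.round(3),s['wrist_force'])
# move goal: view both carrier (.5125,.172); TCP with tool x = world y (yaw 0 in this sense)
g=np.array([.5125,.06,.27]); print((R.T@(g-p)*100).round(1))
```

```text
5.55 [ 0.51017161 -0.19629913  0.25154988] [[ 0.325  0.946  0.006]
 [ 0.946 -0.325 -0.001]
 [ 0.     0.006 -1.   ]] [ 0.87873121 -0.21388089  1.0991633 ]
[24.3 -8.1 -1.9]
```

Run:
```python
from h import *
s=env.read_state(); R=s['ee_rot']; p=s['position']
for y in(-.08,.14): print((R.T@(np.array([.535 if y<0 else .515,y,.255])-p)*100).round(1))
```

```text
[11.8 -1.4 -0.3]
[ 32.  -10.5  -0.4]
```

arm_command(
  rows=[
    [8.7,4,-0.5,0,-0.11],
    [8.7,8,-1,0,-0.22],
    [8.7,11.8,-1.4,0,-0.33],
    [8.7,11.8,-1.4,0,-0.33],
    [8.7,11.8,-1.4,0,-0.33],
  ],
)

```text
t: 6.05
position: [0.5337, -0.0791, 0.2476]
ee_rot: [[-0.001, 1.0, -0.0], [1.0, 0.001, -0.0], [-0.0, -0.0, -1.0]]
wrist_force: [-0.4, -0.9, -0.0]
gripper_width: 0.087
finger_force: 0.0
```

Run:
```python
from h import *
import pickle
w=snap('wrist','hub'); pickle.dump(w,open('hub.pkl','wb'))
print(proj(w,[.5567,-.0593,.074]))
```

```text
[302.41649516 169.1874143 ]
```

arm_command(
  rows=[
    [8.7,4.5,0,0,0],
    [8.7,9,-0.5,0,0],
    [8.7,13.5,-1,0,0],
    [8.7,18,-1.5,0,0],
    [8.7,22,-2,0,0],
    [8.7,22,-2,0,0],
    [8.7,22,-2,0,0],
  ],
)

```text
t: 6.8
position: [0.5141, 0.1391, 0.2475]
ee_rot: [[0.001, 1.0, -0.0], [1.0, -0.001, -0.001], [-0.001, -0.0, -1.0]]
wrist_force: [-0.1, -0.4, -0.0]
gripper_width: 0.0867
finger_force: 0.0
```

Run:
```python
from h import *
import pickle
w=snap('wrist','car'); pickle.dump(w,open('car.pkl','wb'))
h=pickle.load(open('hub.pkl','rb'))
c=proj(h,[.5567,-.0593,.074]).astype(int); d=proj(w,[.5125,.172,.09]).astype(int); print(c,d)
s=env.read_state(); print(s['t'],s['position'],s['ee_rot'].round(3))
def crop(s,c,r):
    b=cv2.copyMakeBorder(s['image'],200,200,200,200,0)[...,::-1]
    return cv2.resize(b[c[1]+200-r:c[1]+200+r,c[0]+200-r:c[0]+200+r],(400,400),interpolation=cv2.INTER_CUBIC)
cv2.imwrite('pics/two.png',np.hstack([crop(h,c,100),crop(w,d,100)]))
```

```text
[302 169] [276 157]
6.85 [0.51446644 0.13786107 0.24744722] [[ 0.003  1.     0.   ]
 [ 1.    -0.003 -0.001]
 [-0.001  0.    -1.   ]]
```

View pics/two.png

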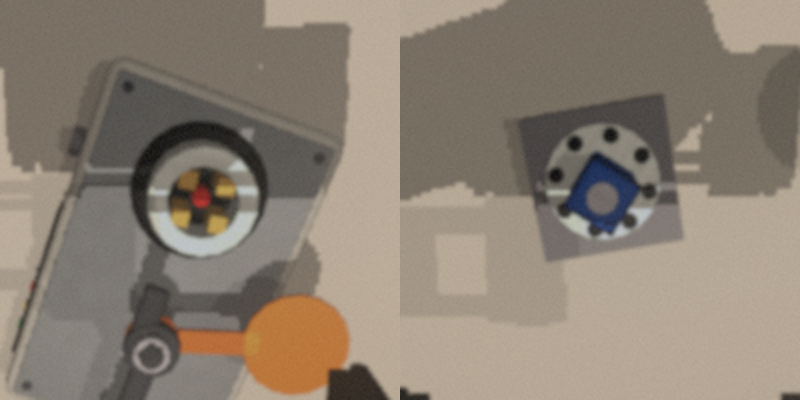

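Left (hub): shutter aside, lever at rest, socket with four brass quadrants round the red pin at crop (201,197) → image (302.5,167.5). Right: blue square grip, top centre crop (601,198) → image (276.5,156), rotated ~30°.

Run:
```python
from h import *
import pickle
h=pickle.load(open('hub.pkl','rb')); w=pickle.load(open('car.pkl','rb'))
hsv=cv2.cvtColor(h['image'],cv2.COLOR_RGB2HSV)
m=cv2.inRange(hsv,(14,110,60),(30,255,255)); m[:140]=0;m[200:]=0;m[:,:270]=0;m[:,335:]=0
k,l,st,c=cv2.connectedComponentsWithStats(m)
Q=np.array([onz(h,*c[i],.074)[:2] for i in range(1,k) if st[i,4]>20]); print(st[1:,4],Q)
C=Q.mean(0); d=Q-C; an=np.arctan2(d[:,1],d[:,0])-np.pi/4; print('hub centre',C,'ang',np.angle(np.exp(4j*an).mean())/4,np.mod(an,np.pi/2))
r=cv2.inRange(hsv,(0,150,60),(6,255,255))|cv2.inRange(hsv,(174,150,60),(180,255,255)); r[:140]=0;r[200:]=0;r[:,:270]=0;r[:,335:]=0
u=cv2.findNonZero(r)[:,0].mean(0); print('pin',u,onz(h,*u,.06))
g=cv2.cvtColor(h['image'],cv2.COLOR_RGB2GRAY)
ci=cv2.HoughCircles(cv2.GaussianBlur(g,(3,3),1),cv2.HOUGH_GRADIENT,1,20,param1=100,param2=15,minRadius=22,maxRadius=36)
for x in ci[0][:6]:
  if np.hypot(x[0]-302,x[1]-169)<15: print('circ',x,onz(h,x[0],x[1],.074))
hs=cv2.cvtColor(w['image'],cv2.COLOR_RGB2HSV)
b=cv2.inRange(hs,(100,120,30),(130,255,255)); b[:120]=0;b[190:]=0;b[:,:250]=0;b[:,310:]=0
pts=cv2.findNonZero(b); print('blue',len(pts),cv2.minAreaRect(pts))
hole=[x for x in [cv2.minAreaRect(pts)[0],(276.5,156)]]
for x in hole: print('top',onz(w,*x,.09))
hull=cv2.approxPolyDP(cv2.convexHull(pts),2.5,True)[:,0]; print(hull.tolist(),[onz(w,*x,.09)[:2].round(4) for x in hull.astype(float)])
B=cv2.resize(w['image'][125:195,240:315],None,fx=8,fy=8,interpolation=cv2.INTER_CUBIC)[...,::-1]; cv2.imwrite('pics/blue.png',B)
```

```text
[ 87 105 114 120] [[ 0.55051486 -0.04939511]
 [ 0.5664653  -0.05246597]
 [ 0.54690515 -0.06481987]
 [ 0.56352429 -0.06842635]]
hub centre [ 0.5568524  -0.05877683] ang -0.20390170410844716 [1.37950546 1.36632835 1.33132078 1.39034368]
pin [302.18421053 167.25      ] [ 0.5574031  -0.05999321  0.06      ]
circ [303.5 169.5  27.4] [ 0.55774332 -0.05960025  0.074     ]
blue 472 ((276.84832763671875, 153.34271240234375), (27.45394515991211, 30.209941864013672), 32.0053825378418)
top [0.5127697  0.17611028 0.09      ]
top [0.51245356 0.17372358 0.09      ]
[[294, 151], [281, 171], [259, 159], [274, 134]] [array([0.5282, 0.1782]), array([0.5165, 0.16  ]), array([0.4967, 0.171 ]), array([0.5103, 0.1932])]
```

View pics/blue.png

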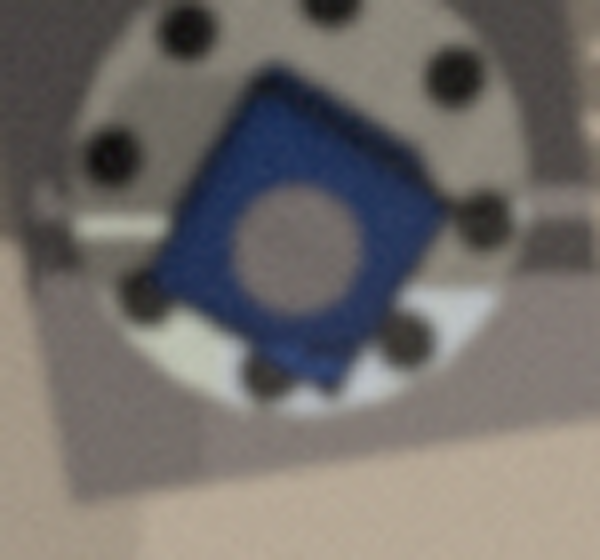

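arm_command(
  rows=[
    [8.7,1.5,-0.1,0,0.14],
    [8.7,3,-0.2,0,0.28],
    [8.7,3.5,-0.2,0,0.42],
    [8.7,3.5,-0.2,0,0.53],
    [8.7,3.5,-0.2,0,0.53],
    [8.7,3.5,-0.2,0,0.53],
    [8.7,3.5,-0.2,0,0.53],
  ],
)

```text
t: 7.55
position: [0.5124, 0.1737, 0.2475]
ee_rot: [[0.506, 0.862, 0.0], [0.862, -0.506, -0.0], [-0.0, 0.0, -1.0]]
wrist_force: [-0.4, 0.3, -0.5]
gripper_width: 0.0871
finger_force: 0.0
```

Run:
```python
from h import *
s=env.read_state(); R=s['ee_rot']; p=s['position'];print(p,R.round(3)); print((R.T@(np.array([.5125,.1737,.049])-p)*100).round(2))
```

```text
[0.51241518 0.17374726 0.24754917] [[ 0.506  0.862  0.   ]
 [ 0.862 -0.506 -0.   ]
 [-0.     0.    -1.   ]]
[0.000e+00 1.000e-02 1.985e+01]
```

arm_command(
  rows=[
    [8.7,0,0,4,0],
    [8.7,0,0,8,0],
    [8.7,0,0,12,0],
    [8.7,0,0,15,0],
    [8.7,0,0,17.5,0],
    [8.7,0,0,19.2,0],
    [8.7,0,0,19.8,0],
    [8.7,0,0,19.8,0],
    [5,0,0,19.8,0],
    [2,0,0,19.8,0],
    [2,0,0,19.8,0],
    [2,0,0,19.8,0],
  ],
  grip_force=35,
)

```text
t: 8.75
position: [0.5125, 0.1751, 0.0502]
ee_rot: [[0.506, 0.863, 0.001], [0.863, -0.506, 0.0], [0.001, 0.001, -1.0]]
wrist_force: [-0.2, -0.2, -0.4]
gripper_width: 0.0623
finger_force: 0.0
```

arm_command(
  rows=[
    [2,0,0,0,0],
    [2,0,0,0,0],
    [2,0,0,0,0],
    [2,0,0,0,0],
    [2,0,0,0,0],
  ],
)

```text
t: 9.25
position: [0.5123, 0.175, 0.0496]
ee_rot: [[0.505, 0.863, 0.0], [0.863, -0.505, 0.0], [0.0, 0.0, -1.0]]
wrist_force: [0.8, 0.8, -0.5]
gripper_width: 0.0259
finger_force: 35.0
```

arm_command(
  rows=[
    [2,0,0,-2,0],
    [2,0,0,-5,0],
    [2,0,0,-9,0],
    [2,0,0,-13,0],
    [2,0,0,-16,0],
    [2,0,0,-16,-0.12],
    [2,0,0,-16,-0.24],
    [2,0,0,-16,-0.33],
    [2,0,0,-16,-0.33],
    [2,0,0,-16,-0.33],
  ],
)

```text
t: 10.25
position: [0.5118, 0.1748, 0.2092]
ee_rot: [[0.201, 0.98, -0.001], [0.98, -0.201, -0.0], [-0.0, -0.001, -1.0]]
wrist_force: [-0.5, 0.4, -1.7]
gripper_width: 0.0259
finger_force: 35.0
```

Run:
```python
from h import *
s=env.read_state(); R=s['ee_rot']; p=s['position'];print(s['t'],p,R.round(3),np.arctan2(R[1,1],R[0,1])); print((R.T@(np.array([.5572,-.0595,.21])-p)*100).round(2),s['wrist_force'],s['gripper_width'])
```

```text
10.25 [0.51183221 0.17479343 0.20917429] [[ 0.201  0.98  -0.001]
 [ 0.98  -0.201 -0.   ]
 [-0.    -0.001 -1.   ]] -0.20199147289785674
[-22.04   9.14  -0.08] [-0.49871785  0.44478665 -1.65397194] 0.025940670126542924
```

arm_command(
  rows=[
    [2,-4,1.7,0,0],
    [2,-8,3.4,0,0],
    [2,-12,5.1,0,0],
    [2,-16,6.8,0,0],
    [2,-20,8.3,0,0],
    [2,-21.9,9.1,0,0],
    [2,-21.9,9.1,3,0],
    [2,-21.9,9.1,6,0],
    [2,-21.9,9.1,7.5,0],
    [2,-21.9,9.1,7.5,0],
    [2,-21.9,9.1,7.5,0],
  ],
)

```text
t: 11.35
position: [0.5581, -0.0576, 0.1348]
ee_rot: [[0.199, 0.98, 0.0], [0.98, -0.199, 0.0], [0.0, 0.0, -1.0]]
wrist_force: [0.6, 0.6, -1.9]
gripper_width: 0.0261
finger_force: 35.0
```

Run:
```python
from h import *
s=env.read_state(); R=s['ee_rot']; p=s['position'];print(s['t'],p,np.arctan2(R[1,1],R[0,1]),s['wrist_force']); print((R.T@(np.array([.5572,-.0595,.091])-p)*100).round(2))
S={n:snap(n,n+'5') for n in('scene','side')}
for n in S:
    im=S[n]['image']; q=proj(S[n],[*p[:2],p[2]-.041+.019-.0+.003]); q=proj(S[n],[*p[:2],p[2]+.019-.033]); print(n,'expected flange',q)
    x,y=q.astype(int); hsv=cv2.cvtColor(im,cv2.COLOR_RGB2HSV)
    print(cv2.cvtColor(im,cv2.COLOR_RGB2GRAY)[y-8:y+14,x-18:x+19:2])
    b=cv2.inRange(hsv,(105,130,40),(130,255,255)); b[:y-40]=0;b[y+20:]=0;b[:,:x-25]=0;b[:,x+25:]=0
    k=cv2.findNonZero(b); 
    if k is not None: print('blue',len(k),k[:,0].mean(0),cv2.boundingRect(k),proj(S[n],[*p[:2],p[2]+.019-.03]))
```

```text
11.35 [ 0.55810045 -0.05762938  0.13479166] -0.200658235633333 [ 0.62539353  0.6098755  -1.94072166]
[-0.2  -0.05  4.38]
scene expected flange [251.984901   213.04215427]
[[154 123  89  96 186 215  58  59  57  57  57  56  58  63 119 172 206 208
  214]
 [153 119  81 109 191 215  58  59  59  59  58  57 145 207 209 208 190 189
  193]
 [154 124  99 124 161 214 110  58  63  58  56  57 181 214 210 169 165 164
  165]
 [150 134 134 102 158 214 209 191  66  59  56  58 194 211 169 163 163 162
  162]
 [148 148 132  76 152 215 208 119  68  57  59  58 132 119 164 161 162 162
  162]
 [151 115  83  75 166 215 171 147  68  59  61  58 120 106 178 163 164 163
  162]
 [ 88  80  76  79 191 192 102 126  67  59  58  57 151 210 207 163 163 162
  163]
 [ 77  79  78 122 193 177  67 136  69  59  59  59 155 141 178 162 162 163
  163]
 [ 77  79  95 188 191 180 131 135  90  62  63  69 147 123 140 163 164 165
  161]
 [ 87 105 188 192 194 184 127 119 124  78  96 110 155 208 173 151 153 161
  160]
 [187 186 193 194 193 183 104  79 132 129 131 124  86 142 168 183 156 154
  143]
 [193 193 193 193 192 182 124 129 128 
[... 1985 characters left out ...]
 161 135 135 134 148 199 203 192 158 114  93
   91]
 [214 214 214 214 215 214 207 161 127 127 125 146 204 213 208 175 113  91
   96]
 [214 214 214 214 214 214 209 165 128 129 126 147 205 214 213 196 135 105
  107]
 [214 214 214 214 214 214 210 173 141 150 138 157 208 214 213 202 154 118
  117]
 [214 214 214 215 214 214 212 182 159 171 157 176 209 209 203 192 156 126
  124]
 [215 215 215 214 214 213 205 179 160 164 158 185 208 196 181 170 153 133
  126]
 [216 214 215 215 215 211 186 158 148 140 139 174 198 185 161 154 152 142
  127]
 [216 215 215 215 216 204 162 137 136 126 123 152 173 183 157 147 156 148
  129]
 [215 215 215 215 214 196 146 124 128 121 117 132 144 176 152 143 154 148
  129]]
```

arm_command(
  rows=[
    [2,-0.1,0,0.5,0],
    [2,-0.1,0,1,0],
    [2,-0.1,0,1.5,0],
    [2,-0.1,0,1.8,0],
    [2,-0.1,0,2.1,0],
    [2,-0.1,0,2.4,0],
    [2,-0.1,0,2.6,0],
    [2,-0.1,0,2.6,0],
  ],
)

```text
t: 12.25
position: [0.5575, -0.0589, 0.1082]
ee_rot: [[0.199, 0.98, -0.0], [0.98, -0.199, -0.0], [-0.0, -0.0, -1.0]]
wrist_force: [-0.7, -0.6, -2.2]
gripper_width: 0.0257
finger_force: 35.0
```

arm_command(
  rows=[
    [2,0,0,0.4,0],
    [2,0,0,0.8,0],
    [2,0,0,1.1,0],
    [2,0,0,1.4,0],
    [2,0,0,1.7,0],
    [2,0,0,1.9,0],
    [2,0,0,1.9,0],
    [2,0,0,1.9,0],
  ],
  grip_force=55,
)

```text
t: 13.05
position: [0.558, -0.0589, 0.0915]
ee_rot: [[0.199, 0.98, 0.001], [0.98, -0.199, -0.0], [-0.0, 0.001, -1.0]]
wrist_force: [-3.8, -0.8, 14.1]
gripper_width: 0.0254
finger_force: 55.0
```

arm_command(
  rows=[
    [2,0,0,0.1,0],
    [2,0,0,0.25,0],
    [2,0,0,0.25,0],
    [2,0,0,0.25,0],
    [2,0,0,0.25,0],
  ],
)

```text
t: 13.55
position: [0.558, -0.0589, 0.0914]
ee_rot: [[0.199, 0.98, 0.001], [0.98, -0.199, -0.0], [-0.0, 0.001, -1.0]]
wrist_force: [-9.9, -0.4, 28.9]
gripper_width: 0.0255
finger_force: 55.0
```

Run:
```python
from h import *
s=env.read_state(); p=s['position']; print(s['t'],p,s['wrist_force'],s['ft_torque'],s['gripper_width'])
S={n:snap(n) for n in('scene','side')}
# brown/grey profile along the carrier axis in the side view: hub and flange columns
for n in S:
    g=cv2.cvtColor(S[n]['image'],cv2.COLOR_RGB2GRAY); print(n)
    for z in (.04,.065,.074,.08,.085): print(z,proj(S[n],[*p[:2],z]).round(1))
    u,v=proj(S[n],[*p[:2],.075]).astype(int); print(g[v-14:v+16,u-18:u+19:3])
    for c,lo,hi in(('orange',(3,170,110),(17,255,255)),):
        m=cv2.inRange(cv2.cvtColor(S[n]['image'],cv2.COLOR_RGB2HSV),lo,hi); k,l,st,cc=cv2.connectedComponentsWithStats(m)
        print([(cc[i].round(),st[i,4],onz(S[n],*cc[i],.08).round(3)) for i in range(1,k) if st[i,4]>25])
```

```text
13.55 [ 0.55797041 -0.05893937  0.09138175] [-9.92304943 -0.42883416 28.92009491] [-0.08809052  2.47786596  0.03900374] 0.025529158244202082
scene
0.04 [253.5 232.6]
0.065 [253.1 226.6]
0.074 [253.  224.5]
0.08 [252.9 223. ]
0.085 [252.9 221.8]
[[116  74 164  74  62  63  62  62  58  57  55  54 161]
 [ 81  74 189 110  61  61  58  56  56  55  55  55 161]
 [ 77  80 192 187  59  56  58  56  56  56  56  65 162]
 [ 77 137 191 192  59  57  57  56  56  56  56  61 159]
 [105 188 192 191  59  56  57  55  56  54  55  56 149]
 [186 193 192 190  63  63  56  56  56  56  55  54 150]
 [191 192 192 197  63  59  57  58  56  56  89 161 146]
 [193 192 192 212  58  58  57  57  91 174 208 210 134]
 [192 191 196 213  59  58  58  57 207 211 214 214  96]
 [212 213 212 214  79  65  59  57 222 214 214 138  94]
 [214 215 215 214 159  67  58  56  93 215 207 100  96]
 [214 215 214 215 139  67  59  56 160 209 182  78  74]
 [216 216 215 206  93  66  58  59 213 174 105  86  84]
 [215 215 190 179 101  87  59  58 200 128  96 105 138]
 [215 216 161 162 132  90  65  77 200 176 108 109 143]
 [217 213 160 161  92 124  96 
[... 2194 characters left out ...]

 [168 149 116  84 131 149 154 154 149 120 109 111 134]
 [169 131 107  77 131 149 154 154 148 116  95 128 144]
 [172 120 105  74 128 149 155 154 148 111  96 141 147]
 [167 124 108  73 119 148 155 154 142  98 101 147 147]
 [157 137 112  76 100 139 150 146 129  82 111 147 147]
 [149 147 120  85  79 115 131 126 104  72 116 146 146]
 [143 150 133  99  75  87 102  97  80  73 114 145 147]
 [141 148 144 114  87  78  82  76  74  84 106 141 148]
 [138 143 149 130 101  92  87  84  86  92 105 134 161]]
[(array([ 30., 356.]), np.int32(158), array([0.618, 0.608, 0.08 ])), (array([ 49., 348.]), np.int32(61), array([0.61 , 0.578, 0.08 ])), (array([  8., 372.]), np.int32(216), array([0.61 , 0.648, 0.08 ]))]
```

arm_command(
  rows=[
    [2,0,-0.05,-0.1,0],
    [2,0,-0.05,-0.1,0],
    [2,0,-0.05,-0.1,0],
  ],
)

```text
t: 13.95
position: [0.5579, -0.0589, 0.0915]
ee_rot: [[0.199, 0.98, 0.002], [0.98, -0.199, -0.0], [-0.0, 0.002, -1.0]]
wrist_force: [-7.3, -0.7, 21.4]
gripper_width: 0.0256
finger_force: 55.0
```

Run:
```python
from h import *
s=env.read_state(); print(s['position'],s['wrist_force'],s['finger_force'])
print(env.hand_in())
```

```text
[ 0.55793727 -0.05889892  0.09145597] [-7.28159314 -0.70193047 21.40984316] 54.986178539693356
the job is handed in; nothing more can be done
None
```

I handed the job in at about 14 s with the shutter open, the lever back at rest, and the carrier fully home in the hub, still gripped at 55 N and pressed down with about 21 N; the hand-in returned no verdict.

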